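# Post the failed spacer block through the reject box's sprung flap

### The arm

A 6-joint arm with a two-finger parallel gripper is mounted at the origin on a cart in front of the work surface, level with it; the furniture and walls round the work are solid. World frame = base frame: x ahead of the robot, y to its left, z up, the work surface at z = 0. Lengths are in m, angles in rad, forces in N, time in s.
With the tool pointing down it reaches from about 0.325 to 1 m from the base axis. Payload 5.1 kg.
Tool frame: the origin (TCP) lies on the centre line of the jaws, within the pads' length; the fingertips stand 19 mm ahead of it and the grasp point (between the pads) is the TCP (r.tip_extent is the distance from the TCP to the fingertips, in m); z points along the fingers, y is the line along which they close (so a half turn about z gives the same grasp; the last joint's range is limited). The gripper opens to 85 mm and grips with 20 to 120 N. Pads are 22 mm wide; open, the fingers measure 114 mm over their backs; the gripper's body (76 mm by 85 mm) begins 54 mm behind the grasp point. The pads swing forward as they close: fully open they stand 13 mm farther back than shut.
Start: joints at [-1.196, 0.124, 1.65, -0, 1.367, -0.083], TCP at [0.287, -0.583, 0.25] pointing down, gripper open.
Joint ranges: [-2.61, 2.61], [-1.02, 2.33], [0.03, 2.71], [-1.35, 4.49], [0.32, 2.68], [-2.91, 2.91]. Speed limits (rad/s): [2.57, 2.57, 3.14, 3.14, 3.14, 3.14].

### API

Orientations are given as [roll, pitch, yaw] about the fixed x, y, z axes, in that order (R = Rz(yaw) Ry(pitch) Rx(roll)).
In Python, from station import r gives the robot as it stands. Calls block until the motion is done:
- r.move_pose(position, orientation): joint-space move of the TCP to a pose.
- r.movel(position, rotation=None, vel=0.15): straight line of the TCP; rotation=None keeps the orientation; vel is the mean speed in m/s.
- r.goto_joints(angles): joint-space move.
- r.open() and r.clamp(strength=None): open the fingers fully, or close them until they stop; strength is the grip in N (None keeps the last).
- r.pause(seconds).
- r.solve_ik(position, orientation): joint angles nearest the present ones, or None.
- r.sense(): the state.
- r.read_camera(name): name is "side" or "top" or "wrist"; returns (picture, depth): 480x640x3 uint8, blue, green, red; 480x640 float32, m along the optical axis (not along the pixel's ray), 0 where there is no reading.
- r.camera_info(name): a dict with "intrinsics" (3x3 intrinsics, pixels), "xyz" and "attitude" of the camera in the world; the wrist camera has in their place "tool_from_camera" (4x4, takes a point from camera to tool coordinates, whose origin is the TCP and whose axes are the flange's). Camera axes: x right, y down, z forward; pixel columns grow to the right and rows downward; lengths in m; the calibration is good to about 2 mm. A picture is of the moment at which its call begins: read the wrist's pose just before it. camera_info takes no time and is no camera call.
A pose or a line that the arm cannot do raises r.IKError and nothing moves.
- r.sign_off(): hands the job in; it is judged then, once.
Trained networks look in the newest picture that a camera, given by its name, has taken for a name from the list of things; names that differ only in an ending like _2 or _b are one class to them, and where a whole thing is asked for, a point or a joint stands for the part that bears it (a point fixed in the world has none). Each returns a list of dicts, best first, with "p" (0 to 1); they miss things now and then, are a little off and sometimes report something else, mostly with a low value. They report only what shows in the picture. A call takes as long as a camera call. They do not tell look-alikes from the thing itself.
- r.regions_of(label, camera): "pixels" (480x640 bool, what is visible of it) and "bbox" ([centre column, centre row, width, height] in pixels, round what is visible of it).
The state is a dict: "time_s": time; "joint_positions": joint angles; "joint_vel": joint speeds; "joint_torque": joint torques, N m; "tcp_pos": TCP position; "eef_rot": TCP orientation; "contact_force": force on the tool from outside, world axes, zero at the start; "moment": the same for the moment, N m; "gripper_width": finger opening in m; "grip_force": force on a finger pad.
Only numpy, scipy, OpenCV 4.12 (cv2) and the standard library are available. Lean on these libraries where they do the work, as an engineer would, in place of code of your own. Each camera call takes 0.05 s, during which the arm holds its last target. There are 200 camera calls.

### The job

The small aluminium block on the sill of the red reject box has failed inspection. Push the box's self-closing flap open with one finger and, while that finger keeps it open, push the block with the other finger over the inner edge of the sill so that it drops into the box; take the fingers out only once the block is down, and let the flap spring shut. Only push the block, do not pinch or lift it, and leave the calliper, the USB stick and the loose steel pin beside the box where they lie.

Things in the scene. Friction and masses are not known exactly. Their poses are not given: they have to be found in the camera images.
- reject_box: Red reject box with clear side windows, fixed on the desk, 235 mm long (x), 112 mm wide (y). Origin: centre of its underside. +x runs from the low sill end, nearer the robot, to the high back; z up. Inside, the floor is 8 mm above the desk; two old steel pins lie there. Red cheeks flank the flap; the hood behind its hinge tops out 50 mm above the sill.
- sill_edge (a point): Middle of the sill's inner edge, on its surface, 125 mm above the desk; axes as the box's, the block is pushed to +x. The level sill runs 105 mm from here to its open outer end (-x), in a channel 66 mm wide between rails 9 mm high. On the +x side begins the opening, 105 mm long, 66 mm wide, wholly covered by the flap; nothing else spans it.
- flap_hinge (a point): Middle of the flap's hinge line (parallel to the box's y): 105 mm farther along +x than the sill's inner edge and 45 mm above the sill. A fingertip kept just above sill level and moved from the sill toward the hinge pushes the flap down ahead of it. The block needs about 30 mm of free opening behind the sill's edge to fall through.
- flap (a joint): Angle (rad) of the sprung flap, an aluminium plate 62 x 114 mm with a black rubber lip. 0: shut, sloping up at 23 degrees from the sill's inner edge to the hinge. It grows as the lip swings down into the box, stop at 1.1. Its spring (0.29 N m shut, 0.45 open) shuts it when let go: about 3 N opens it at the lip. The block's weight cannot; shoved against it, the block climbs the plate.
- block_center (a point): Centre of the aluminium spacer block with a small hole through it, which stands upright and loose on the sill: 25 mm along its own x, 40 mm along its own y, 40 mm high, about 0.11 kg. Its x is turned at most some 12 degrees from the box's x, so its broad faces look toward the robot's side and toward the flap.
- caliper: Digital calliper lying on the desk some way to the right of the box, 192 mm long (its own y), 66 mm over the jaws, 13 mm high; origin in the middle of its underside. To be left alone.
- usb_stick: Black USB stick lying on the desk on the box's +y side, level with the sill, 17 x 48 x 8 mm; origin in the middle of its underside. To be left alone.
- steel_pin: Ground steel pin lying on the desk on the box's +y side near its back, 58 mm long (its own y), 8 mm thick; origin in the middle of its underside. To be left alone.
- block: The same block; origin in the middle of its underside, axes as those of its centre point.
There are look-alikes about, which are no part of the job. There is more than one size of the block; the job needs the larger.

How it is judged:
On the way, in this order (a step that is already met when the one before it is completed fails the run):
1. a finger pushes the flap open while the block still stands on the sill (value of joint flap above 0.05 rad and contact force between the fingers and flap above 0.3 N and z of block_center in the frame of reject_box above 0.137 m and x of block_center in the frame of reject_box below -0.0045 m), for 0.05 s.
2. the block is down inside the box while a finger still holds the flap open (value of joint flap above 0.05 rad and contact force between the fingers and flap above 0.3 N and z of block_center in the frame of reject_box below 0.07 m), for 0.1 s.
At the end, for the whole second after the job is handed in: The block lies at rest inside the box (its centre less than 70 mm above the desk and between the box's walls), the flap has sprung shut (joint below 0.04 rad), and the calliper, the USB stick and the steel pin are within 20 mm of where they lay (z of block_center in the frame of reject_box below 0.07 m and x of block_center in the frame of reject_box between -0.115 and 0.115 m and y of block_center in the frame of reject_box between -0.055 and 0.055 m and linear speed of block below 0.02 m/s and value of joint flap below 0.04 rad and distance of each of caliper, usb_stick, steel_pin from where it was at the start of the episode below 0.02 m); the robot touches nothing.
It fails at once if the block is lifted (its centre more than 25 mm above its height on the sill) (z of block_center in the frame of reject_box above 0.17 m).
It fails at once if the block is squeezed between the fingers or jammed (more than 15 N from the fingers) (contact force between the fingers and block above 15 N).
It fails at once if the calliper is disturbed (distance of caliper from where it was at the start of the episode above 0.02 m).
It fails at once if the USB stick is disturbed (distance of usb_stick from where it was at the start of the episode above 0.02 m).
It fails at once if the steel pin is disturbed (distance of steel_pin from where it was at the start of the episode above 0.02 m).
It also fails if it takes over 42 s, if anything falls off the work surface, if the arm or the gripper's body presses on something with over 40 N, if the wrist force passes 120 N, or if a joint passes its speed limit or range.

## Working session

There is one attempt and no reset: what is moved stays moved. The work goes in short steps, each a Python script; the robot and the scene stay as the last script left them, time stands still between calls to the robot, and variables do not carry over. Pictures are saved under pics/ and viewed, at most 10 in all, crops included, and the job is handed in when it is done.

```bash
mkdir -p pics; ls; cat > h.py <<'E'
import numpy as np, cv2
from scipy.spatial.transform import Rotation as R
from station import r
def cam(n):
    s=r.sense(); im,d=r.read_camera(n); c=r.camera_info(n); K=np.array(c["intrinsics"])
    if n=="wrist":
        T=np.eye(4); T[:3,:3]=R.from_euler('xyz',s["eef_rot"]).as_matrix(); T[:3,3]=s["tcp_pos"]
        T=T@np.array(c["tool_from_camera"])
    else:
        T=np.eye(4); a=np.array(c["attitude"]); T[:3,:3]=a if a.shape==(3,3) else R.from_euler('xyz',a).as_matrix(); T[:3,3]=c["xyz"]
    v,u=np.mgrid[:480,:640]
    P=np.stack([(u-K[0,2])/K[0,0]*d,(v-K[1,2])/K[1,1]*d,d],-1)@T[:3,:3].T+T[:3,3]
    P[d==0]=np.nan
    return im,d,P,T,K
E
python3 - <<'E'
from h import *
for n in("top","side"):
    im,d,P,T,K=cam(n); cv2.imwrite(f"pics/{n}0.png",im); np.save(f"{n}P.npy",P)
    print(n,r.camera_info(n))
    for l in("reject_box","block","flap","caliper","usb_stick","steel_pin"):
        for x in r.regions_of(l,n)[:4]:
            m=x["pixels"]; print(l,round(x["p"],2),np.round(x["bbox"]),np.round(np.nanmedian(P[m],0),3), np.round(np.nanpercentile(P[m],[2,98],axis=0),3).tolist())
print(r.sense())
E
```

```text
pics
top {'intrinsics': array([[587.12089103,   0.        , 319.15336398],
       [  0.        , 587.12089103, 226.38996602],
       [  0.        ,   0.        ,   1.        ]]), 'xyz': array([ 0.38142709, -0.25094747,  1.26475805]), 'attitude': array([-2.97878399e+00, -1.75227297e-04, -1.56546582e+00])}
reject_box 0.72 [305. 241. 124.  69.] [ 0.535 -0.225  0.126] [[0.484, -0.331, 0.02], [0.598, -0.106, 0.175]]
block 0.58 [267. 243.  27.  28.] [ 0.534 -0.153  0.163] [[0.514, -0.17, 0.123], [0.557, -0.133, 0.168]]
block 0.56 [218. 258.  17.  10.] [ 0.519 -0.034  0.025] [[0.509, -0.047, 0.011], [0.53, -0.022, 0.031]]
flap 0.73 [325. 237.  56.  37.] [ 0.545 -0.261  0.147] [[0.516, -0.31, 0.125], [0.574, -0.209, 0.173]]
caliper 0.62 [410. 294.  36.  90.] [ 0.403 -0.435  0.004] [[0.355, -0.48, -0.003], [0.529, -0.41, 0.015]]
usb_stick 0.6 [283. 202.  22.   9.] [ 0.64  -0.168  0.006] [[0.629, -0.187, -0.003], [0.653, -0.146, 0.012]]
steel_pin 0.58 [269. 244.  26.  28.] [ 0.534 -0.154  0.163] [[0.515, -0.171, 0.132], [0.553, -0.136, 0.168]]
steel_pin 0.44 [347. 201.   6.  16.] [ 0.646 -0.31
[... 1105 characters left out ...]
t_positions': array([-1.19559408e+00,  1.23767063e-01,  1.65030134e+00, -2.89630240e-06,
        1.36748341e+00, -8.25651208e-02]), 'joint_vel': array([ 2.19143258e-03, -1.19225478e-03, -1.22538914e-03, -6.26188704e-04,
       -5.13969583e-05, -1.54481942e-04]), 'joint_torque': array([-7.87477211e-05, -4.23448563e+01, -3.65662837e+01, -8.21140497e-05,
        3.59219775e-04,  6.01916639e-06]), 'tcp_pos': array([ 0.28725553, -0.58307178,  0.25034275]), 'eef_rot': array([3.14155219e+00, 6.19473994e-06, 4.57767948e-01]), 'contact_force': array([-0.51131832, -0.33311164,  0.3575657 ]), 'moment': array([0.02647576, 0.00281408, 0.03208541]), 'grip_force': 0.0, 'gripper_width': 0.08515266543484008}
```

```bash
python3 - <<'E'
import cv2,numpy as np
t=cv2.imread("pics/top0.png");s=cv2.imread("pics/side0.png")
a=cv2.resize(t[170:330,190:450],None,fx=1.5*1.0,fy=1.5,interpolation=3)
a=cv2.resize(t[180:320,190:450],(800,430)); cv2.imwrite("pics/a.png",a)
cv2.imwrite("pics/b.png",cv2.resize(s[180:400,230:430],(540,594)))
P=np.load("topP.npy");S=np.load("sideP.npy")
from h import r
fp=r.regions_of("flap","top");
def fit(P,lo,hi,tag):
    x=P.reshape(-1,3); m=(x[:,2]>lo)&(x[:,2]<hi)&(x[:,0]>.47)&(x[:,0]<.62)&(x[:,1]<-.08)&(x[:,1]>-.35)
    print(tag,m.sum(),cv2.minAreaRect(x[m][:,:2].astype(np.float32)), np.median(x[m],0))
for n,Q in(("top",P),("side",S)):
    fit(Q,.119,.2,n+" box"); fit(Q,.158,.17,n+" block+"); 
    x=Q.reshape(-1,3); m=(x[:,2]>.155)&(x[:,1]>-.19)&(x[:,1]<-.11)&(x[:,0]>.47)&(x[:,0]<.6)
    print(n,"block top",m.sum(),cv2.minAreaRect(x[m][:,:2].astype(np.float32)),x[m].mean(0))
m=fp[0]["pixels"]; x=P[m]; x=x[~np.isnan(x).any(1)]
print("flap rect",cv2.minAreaRect(x[:,:2].astype(np.float32)))
A=np.c_[x[:,:2],np.ones(len(x))]; c=np.linalg.lstsq(A,x[:,2],rcond=None)[0]
for _ in range(3):
    e=abs(A@c-x[:,2])<.004; c=np.linalg.lstsq(A[e],x[e,2],rcond=None)[0]
print("flap plane",c,"dir",np.degrees(np.arctan2(c[1],c[0])),"slope",np.degrees(np.arctan(np.hypot(*c[:2]))),e.sum())
print(r.tip_extent)
E
```

```text
top box 6733 ((0.5435664653778076, -0.21826928853988647), (0.1129729300737381, 0.2352462112903595), 3.816873550415039) [ 0.54002464 -0.22052064  0.12668229]
top block+ 748 ((0.5433053970336914, -0.2325919270515442), (0.07296530157327652, 0.20550177991390228), 4.609282970428467) [ 0.54006287 -0.28888517  0.16340568]
top block top 291 ((0.5350257158279419, -0.15180297195911407), (0.025356639176607132, 0.039969705045223236), 51.970703125) [ 0.5348445  -0.15204675  0.16344339]
side box 5501 ((0.5424588322639465, -0.21675541996955872), (0.11209025233983994, 0.23867914080619812), 3.6213619709014893) [ 0.54634358 -0.19394686  0.1336908 ]
side block+ 791 ((0.5436139702796936, -0.23072965443134308), (0.07204903662204742, 0.20618340373039246), 3.449861526489258) [ 0.54070316 -0.28435914  0.16446416]
side block top 359 ((0.5344816446304321, -0.14959204196929932), (0.027673589065670967, 0.040417421609163284), 53.50722885131836) [ 0.53526985 -0.14499314  0.16290098]
flap rect ((0.5458919405937195, -0.25877124071121216), (0.06154296174645424, 0.1095714420080185), 4.0774455070495605)
flap plane [ 0.01980724 -0.43413236  0.02331469] dir -87.38769770561457 slope 23.48899361735573 1541
0.019
```

View pics/a.png

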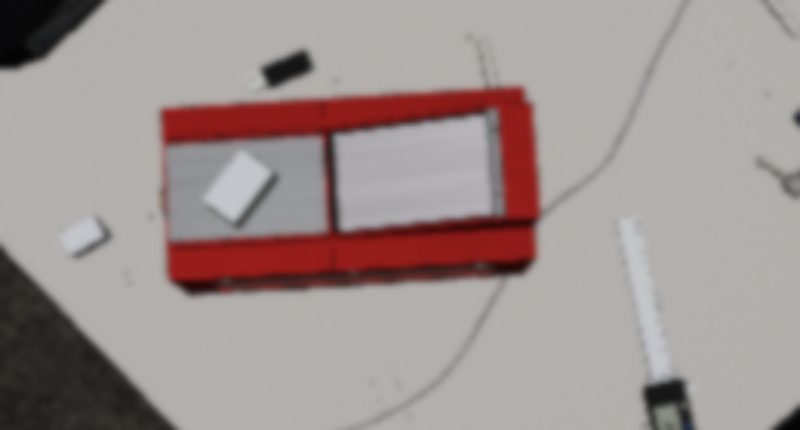

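View pics/b.png

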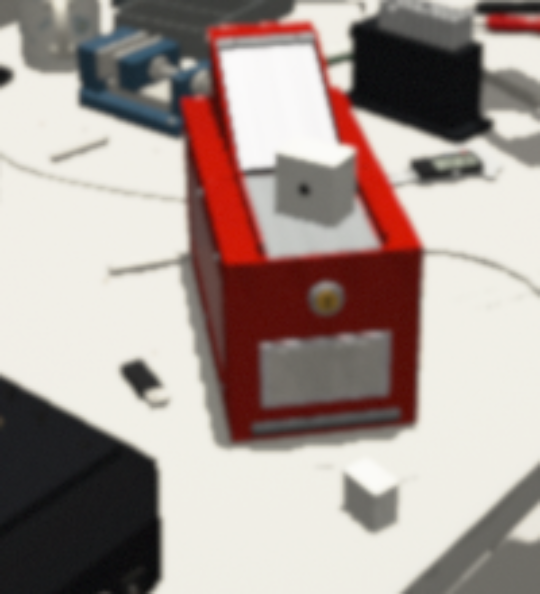

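The picture shows two candidates for the block. One stands on the sill at top px (267,243), crop (240,188), about 25x40x40 mm. The other lies on the desk at top px (218,258), crop (85,235), and is smaller. The sill block is the one meant: it is larger, stands at sill height and has the hole. Its yaw is about 42° to the box rather than at most 12°. Pushing its rear corner, which sits on the box's -y side, should turn it flush. Next I go above it and check closely.

```bash
cat >> h.py <<'E'
C=np.array([.5433,-.2180]); YAW=np.radians(3.7)
u=np.array([np.sin(YAW),-np.cos(YAW)]); v=np.array([np.cos(YAW),np.sin(YAW)])
E0=-.0125
def W(x,y,z): # x rel. to sill edge, y box, z world
    return np.r_[C+u*(x+E0)+v*y,z]
def B(P): q=P[...,:2]-C; return np.stack([q@u-E0,q@v,P[...,2]],-1)
ROT=[np.pi,0,YAW]
E
python3 - <<'E'
from h import *
s=r.sense(); p=s["tcp_pos"]
r.move_pose(p+[0.05,.1,.1],list(s["eef_rot"]))
r.move_pose(W(-.0675,-.008,.26),ROT)
s=r.sense(); print(s["time_s"],s["tcp_pos"],s["eef_rot"],s["contact_force"])
for n in("wrist","side"):
    im,d,P,T,K=cam(n); cv2.imwrite(f"pics/{n}1.png",im); np.save(n+"P1.npy",P)
    for l in("block","flap"):
        for x in r.regions_of(l,n)[:2]:
            q=B(P[x["pixels"]]); 
            print(n,l,round(x["p"],2),np.round(x["bbox"]),np.round(np.nanpercentile(q,[2,50,98],axis=0),4).tolist())
            if l=="block":
                t=q[(q[:,2]>.155)&(q[:,2]<.175)]
                if len(t)>20: print(cv2.minAreaRect(t[:,:2].astype(np.float32)))
    q=B(P).reshape(-1,3); 
    m=(abs(q[:,0]+.0675)<.07)&(abs(q[:,1]+.008)<.02)&(q[:,2]>.19)&(q[:,2]<.3)
    if m.sum(): print(n,"finger pts",m.sum(),np.round(np.percentile(q[m],[0,1,5,50,99],axis=0),4).tolist())
a=cv2.imread("pics/wrist1.png");b=cv2.imread("pics/side1.png")
cv2.imwrite("pics/c.png",np.hstack([cv2.resize(a,(400,300)),cv2.resize(b[60:360,170:490],(400,375))[:300]]))
E
```

```text
2.9 [ 0.53008779 -0.1396728   0.25979978] [3.14141566e+00 4.20495259e-04 6.34239345e-02] [ 0.43989604 -0.23359187 -0.38255511]
wrist block 0.84 [194. 205.  40.  36.] [[-0.1899, -0.022, 0.0016], [-0.1739, -0.0097, 0.0259], [-0.1624, 0.001, 0.0277]]
wrist block 0.68 [334. 241.  83.  94.] [[-0.0771, -0.0215, 0.1268], [-0.0577, -0.0003, 0.1638], [-0.0381, 0.018, 0.1653]]
((-0.057220980525016785, -0.0037106014788150787), (0.04044235497713089, 0.025514505803585052), 49.95704650878906)
wrist flap 0.64 [528. 233. 223. 120.] [[0.0015, -0.029, 0.1261], [0.0578, 0.0018, 0.1499], [0.1003, 0.03, 0.1726]]
wrist finger pts 12714 [[-0.1374, -0.0203, 0.2519], [-0.1314, -0.0186, 0.2547], [-0.1226, -0.0158, 0.2583], [-0.026, -0.0011, 0.2804], [-0.0032, 0.0052, 0.2998]]
side block 0.63 [348. 246.  31.  35.] [[-0.0769, -0.0256, 0.1267], [-0.0639, -0.0023, 0.1509], [-0.0439, 0.0179, 0.1665]]
((-0.05613541230559349, -0.004244135692715645), (0.04148692265152931, 0.02717585675418377), 48.314456939697266)
side flap 0.86 [335. 219.  43.  52.] [[0.0058, -0.0307, 0.1281], [0.0586, 0.0026, 0.1506], [0.1023, 0.0288, 0.1737]]
side finger pts 724 [[-0.1337, -0.02, 0.2546], [-0.1251, -0.0195, 0.2553], [-0.1229, -0.0181, 0.2572], [-0.1144, -0.0053, 0.2762], [-0.0166, 0.003, 0.2991]]
```

View pics/c.png

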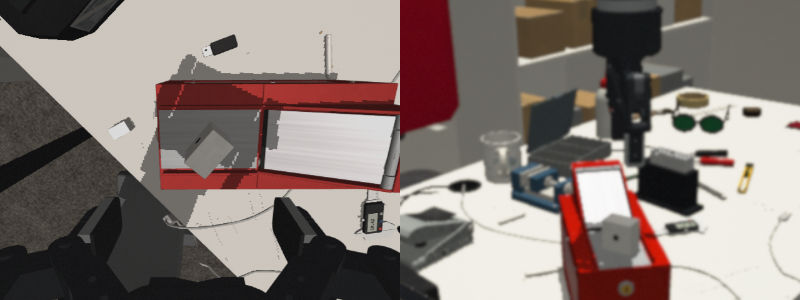

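The wrist view (left) shows the block at full-image px (334,241), on the sill about 56 mm before its edge. The gap to the flap, around px (420,240), is free. The open fingertips reach only about 6 mm below the TCP. Next I lower until touch.

```bash
python3 - <<'E'
from h import *
r.movel(W(-.069,-.008,.150),ROT,vel=.12); r.pause(.2)
f0=r.sense()["contact_force"]
z=.141; r.movel(W(-.069,-.008,z),ROT,vel=.04)
while True:
    r.pause(.1); f=r.sense()["contact_force"]-f0; print(round(z,4),np.round(f,1),np.round(r.sense()["tcp_pos"][2],4))
    if abs(f[2])>3 or z<.131: break
    z-=.0015; r.movel(W(-.069,-.008,z),ROT,vel=.03)
open("z.txt","w").write(str(z)); print(r.sense()["time_s"])
for n in("wrist","side"):
    im,d,P,T,K=cam(n); cv2.imwrite(f"pics/{n}2.png",im)
    if n=="wrist": a=im
    else: b=im
cv2.imwrite("pics/d.png",np.hstack([cv2.resize(a,(400,300)),cv2.resize(b[170:320,250:450],(400,300))]))
E
```

```text
0.141 [-1.   0.3  0.4] 0.1409
0.1395 [-0.2 -0.5  0.1] 0.1396
0.138 [-0.   0.6  0.3] 0.138
0.1365 [-0.9 -0.4  0.3] 0.1365
0.135 [-0.6 -1.1  0.3] 0.1349
0.1335 [-0.7 -0.8 -0.1] 0.1335
0.132 [-0.4 -0.3 -0.2] 0.1319
0.1305 [-0.8  0.1  2.1] 0.1308
7.3917
```

View pics/d.png

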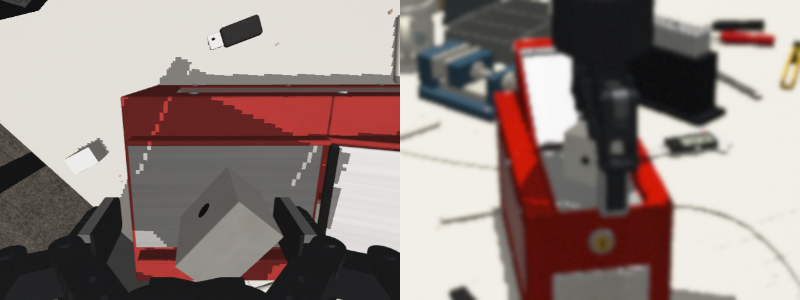

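The front finger (wrist px ~(470,370) full-scale) is between the block and the flap, and the sill touch came at TCP z≈0.131. The rear finger is just off the sill's end. Next I push in stages.

```bash
python3 - <<'E'
from h import *
z=.1337
r.movel(W(-.069,-.008,z),ROT,vel=.03)
for x in(-.045,-.032,-.02,-.01,0.0):
    r.movel(W(x,-.008,z),ROT,vel=.035)
    s=r.sense(); f=s["contact_force"]; print(x,np.round([f[:2]@u,f[:2]@v,f[2]],1),np.round(B(s["tcp_pos"]),4),round(s["time_s"],1))
ims=[]
for n in("wrist","side","top"):
    im,d,P,T,K=cam(n); 
    for k in r.regions_of("block",n)[:3]:
        q=B(P[k["pixels"]]); t=q[(q[:,2]>.155)&(q[:,2]<.175)]
        print(n,round(k["p"],2),np.round(np.nanmedian(q,0),3), cv2.minAreaRect(t[:,:2].astype(np.float32)) if len(t)>20 else "")
    ims.append(im)
cv2.imwrite("pics/e.png",np.hstack([cv2.resize(ims[0],(400,300)),cv2.resize(ims[1][170:320,250:450],(400,300))]))
E
```

```text
-0.045 [ 0.7 -0.4  0.6] [-0.045  -0.008   0.1337] 8.6
-0.032 [-2.  0.  3.] [-0.0317 -0.0078  0.1339] 9.1
-0.02 [-2.6  0.4  2.1] [-0.0195 -0.008   0.1337] 9.6
-0.01 [-3.9 -0.4  1.5] [-0.0099 -0.0081  0.1336] 10.0
0.0 [-4.9 -0.2  2.8] [-0.0002 -0.0081  0.1336] 10.5
wrist 0.68 [-0.025  0.013  0.164] ((-0.02688196301460266, 0.004824969917535782), (0.04162515699863434, 0.0251386109739542), 76.51429748535156)
side 0.92 [-0.034  0.013  0.152] ((-0.02696411684155464, 0.011674981564283371), (0.025869237259030342, 0.03555738180875778), 75.73650360107422)
side 0.92 [-0.182 -0.011  0.02 ] 
side 0.51 [ 0.218 -0.169  0.009] 
top 0.56 [-0.179 -0.011  0.026]
```

View pics/e.png

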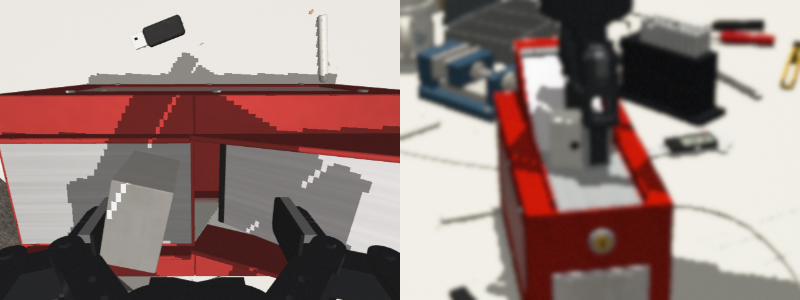

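The block has turned to about -14° and its centre is near 27 mm before the edge. The flap is held open, with a gap showing at wrist px (205,180) in the picture. The finger is off-centre now, so I back off slightly, re-centre it and finish the push.

```bash
python3 - <<'E'
from h import *
z=.1337; y=.004
r.movel(W(-.005,-.008,z),ROT,vel=.05); r.movel(W(-.005,y,z),ROT,vel=.05)
def blk():
    for n in("side","wrist"):
        im,d,P,T,K=cam(n); cv2.imwrite(f"pics/{n}4.png",im)
        for k in r.regions_of("block",n)[:3]:
            q=np.nanmedian(B(P[k["pixels"]]),0)
            if -.1<q[0]<.1: print("  ",n,round(k["p"],2),np.round(q,3))
for x in(.008,.016,.022,.027,.031,.034):
    r.movel(W(x,y,z),ROT,vel=.04)
    s=r.sense(); f=s["contact_force"]; print(x,np.round([f[:2]@u,f[:2]@v,f[2]],1),np.round(B(s["tcp_pos"]),4),round(s["time_s"],1))
    if abs(f[:2]@u)>25: print("stop"); break
r.pause(.3); blk()
a=cv2.imread("pics/wrist4.png");b=cv2.imread("pics/side4.png")
cv2.imwrite("pics/f.png",np.hstack([cv2.resize(a,(400,300)),cv2.resize(b[170:320,250:450],(400,300))]))
E
```

```text
0.008 [-4.5 -0.   2.5] [0.007  0.0038 0.1329] 11.9
0.016 [-6.6 -0.3  1.2] [0.0147 0.0036 0.1326] 12.2
0.022 [-7.5 -0.3  2.9] [0.0202 0.0035 0.1323] 12.5
0.027 [-8.5  1.1  0.1] [0.0245 0.0033 0.1319] 12.8
0.031 [-9.8  1.1 -0.9] [0.0281 0.0032 0.1315] 13.1
0.034 [-10.8   1.4  -1.3] [0.0307 0.003  0.1311] 13.3
   wrist 0.62 [ 0.025 -0.012  0.032]
   wrist 0.58 [0.029 0.034 0.124]
```

View pics/f.png

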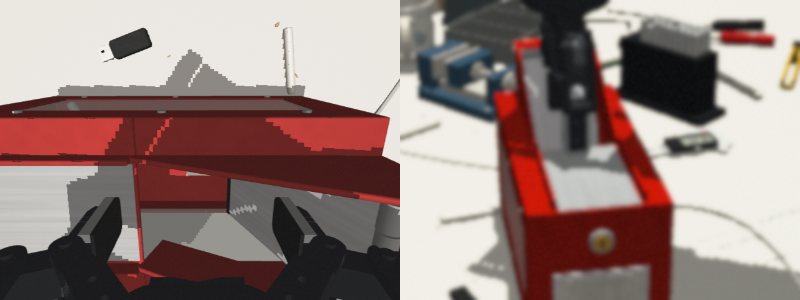

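The sill is empty and the opening is clear in the wrist view, with the box floor seen at about px (190,230). One bright patch remains in the side view, at about full px (352,246). I check it and the block's position inside before withdrawing.

```bash
python3 - <<'E'
from h import *
im,d,P,T,K=cam("side"); print("side",np.round(np.nanmedian(B(P[243:250,348:356]).reshape(-1,3),0),4))
im,d,P,T,K=cam("wrist")
q=B(P); 
for k in r.regions_of("block","wrist"): 
    x=q[k["pixels"]]; print(round(k["p"],2),k["bbox"],np.round(np.nanpercentile(x,[5,50,95],axis=0),3).tolist())
cv2.imwrite("pics/g.png",cv2.resize(im[260:480,180:480],(800,586)))
print(r.sense()["time_s"],r.sense()["contact_force"])
E
```

```text
side [-0.0178 -0.0199  0.126 ]
13.9583 [-0.61897913 10.36129878  0.22201514]
```

View pics/g.png

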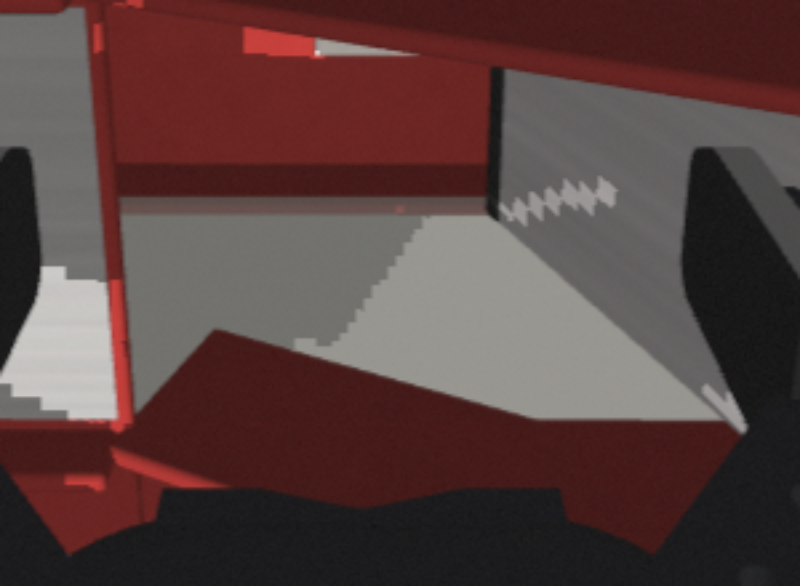

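```bash
python3 - <<'E'
from h import *
im,d,P,T,K=cam("wrist"); q=B(P)
for (c,w) in(((200,280)),((250,250)),((300,300)),((400,300)),((500,380)),((400,400)),((230,370)),((300,120)),((220,350)),((600,450))):
    px=(int(180+c*300/800),int(260+w*220/586)); print((c,w),px,np.round(q[px[1],px[0]],3))
m=(q[...,0]>0)&(q[...,0]<.1)&(abs(q[...,1])<.05)&(q[...,2]<.11)
h=np.histogram(q[m][:,2],bins=np.arange(0,.115,.005)); print(h[0])
E
```

```text
(200, 280) (255, 365) [-0.003 -0.053  0.058]
(250, 250) (273, 353) [ 0.006 -0.053  0.046]
(300, 300) (292, 372) [ 0.018 -0.052  0.066]
(400, 300) (330, 372) [ 0.038 -0.053  0.064]
(500, 380) (367, 402) [ 0.055 -0.053  0.088]
(400, 400) (330, 410) [ 0.036 -0.034  0.117]
(230, 370) (266, 398) [ 0.01  -0.032  0.112]
(300, 120) (292, 305) [ 0.014 -0.041  0.008]
(220, 350) (262, 391) [ 0.008 -0.033  0.107]
(600, 450) (405, 428) [ 0.064 -0.034  0.127]
[   2 3558    0    0    0    0  137    0    0    0    0    0    0  104
  416  431  478  559  608  683  915 1247]
```

The bright patch is only the sunlit sill (z=0.126). Below the opening lie the floor (z=0.008) and a patch at z≈0.033, which is the top of the block lying on its side. So the block is down, and I withdraw the way I came in.

```bash
python3 - <<'E'
from h import *
r.movel(W(-.069,.003,.1345),ROT,vel=.08); s=r.sense(); print(s["contact_force"])
r.movel(W(-.075,.003,.27),ROT,vel=.12)
s=r.sense(); r.move_pose(W(-.12,.12,.36),ROT); r.pause(.5)
ims=[]
for n in("side","top"):
    im,d,P,T,K=cam(n); ims.append(im)
    for l in("flap","block","usb_stick","steel_pin","caliper"):
        for k in r.regions_of(l,n)[:2]:
            q=P[k["pixels"]]; print(n,l,round(k["p"],2),np.round(np.nanmedian(q,0),3),np.round(np.nanpercentile(B(q),[2,98],axis=0),3).tolist() if l in("flap","block") else "")
print(r.sense()["time_s"])
cv2.imwrite("pics/i.png",np.hstack([cv2.resize(ims[0][160:400,230:430],(350,420)),cv2.resize(ims[1][170:320,190:450],(450,260)).repeat(1,0) if 0 else cv2.copyMakeBorder(cv2.resize(ims[1][170:320,190:450],(450,260)),0,160,0,0,0)]))
E
```

```text
[ 0.48871113 -0.03321512  0.72859324]
side flap 0.58 [ 0.546 -0.256  0.147] [[0.002, -0.03, 0.127], [0.103, 0.028, 0.173]]
side block 0.74 [ 0.52  -0.025  0.021] [[-0.191, -0.024, 0.002], [-0.164, 0.001, 0.029]]
side usb_stick 0.46 [ 0.639 -0.162  0.008] 
side steel_pin 0.57 [ 0.635 -0.313  0.007] 
side caliper 0.95 [ 0.391 -0.433  0.01 ] 
top flap 0.62 [ 0.546 -0.262  0.148] [[0.006, -0.028, 0.125], [0.105, 0.029, 0.173]]
top block 0.51 [ 0.518 -0.034  0.025] [[-0.186, -0.023, 0.006], [-0.16, -0.003, 0.03]]
top usb_stick 0.57 [ 0.639 -0.167  0.007] 
top steel_pin 0.43 [ 0.645 -0.313  0.007] 
top caliper 0.57 [ 0.404 -0.435  0.004] 
18.5
```

View pics/i.png

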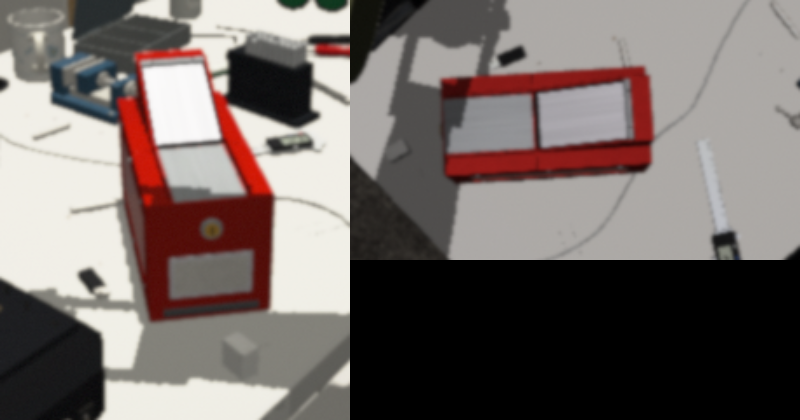

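The flap is shut (side crop (180,100)), the sill is empty, and the USB stick, pin and calliper are where they were. I hand the job in.

```bash
python3 -c "
from station import r
print(r.sign_off())"
```

```text
the job is handed in; nothing more can be done
None
```

I handed the job in at about 18.5 s: the block was pushed into the reject box with the flap held open, the flap sprang shut, and the calliper, USB stick and steel pin lie where they were; the judge's result was not shown.

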